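Roll a soil core tube into its measuring cradle

TASK

With the fingers, push the white core tube lying on the bench by its side so that it rolls along the bench and up the cradle's sloping lead-in, until it drops into the V, still clear of the red stop; then push its black end until its orange end butts against the red stop. Never grip the tube or lift it, push gently, leave everything else alone, and finish with the tube lying still in the V.

Things in the scene. Friction and masses are not known exactly. Their poses are not given: they have to be found in the camera images.
- core: smooth white capped soil-core tube (rigid, closed), 48 mm diameter, 130 mm long, 0.36 to 0.54 kg, loose on its side. Origin at its centre, 24 mm up at the start; x runs along its length, +x to its orange cap (the other is black); y, z turn as it rolls. Starts on the cradle's +y side, within 0.2 rad of parallel with the V, 33 to 60 mm short of the stop lengthwise. Rolls freely; may run on a little.
- cradle: aluminium and blue core cradle fixed to the bench, 220 mm long (its x), 149 mm wide (its y). Origin on the bench plane below the bottom line of the V, half way along; x runs along the V to the red stop, y towards the lead-in, z up. The tube, when seated, has its centre at y = 0, z = 31 mm, and at x = 35 mm when against the stop. Sliding it lengthwise in the V takes 1 to 4 N.
- crest (a point): middle of the crest's V-side edge, at cradle x 0, y 17, z 13 mm; axes as the cradle. Section in the cradle's frame (mm), the same all along x: lead-in slope from the bench at y 88 up to z 13 at y 21; flat crest z 13 to y 17; down 30 degrees to the V's bottom at y 0, z 3. Pushed past the crest, the tube rolls down by itself and rocks for a moment.
- v_bottom (a point): point on the bottom line of the V, at cradle x 0, y 0, z 3 mm; axes as the cradle. The V is 120 degrees, each face 30 degrees to the bench; the far face goes on up to y -47, z 30, then a level back rail to y -61. The V is open at the -x end (x = -110).
- stop (a point): centre of the red stop's face above the V, at cradle x 100, y 0, z 31 mm. The stop is an upright red plate across the +x end of the V, 12 mm thick, 50 mm tall, from cradle y -61 to 34.
- jar_a: bystander: lidded clear glass sample jar, 72 mm diameter, 125 mm tall, standing; origin at the centre of its underside
- jar_b: bystander: a second jar like jar_a
- bowl: bystander: steel mixing bowl, 200 mm across, 85 mm high; origin under its centre
- sieve: bystander: brass sieve frame (open ring), 150 mm across, 50 mm high; origin under its centre
- short_core: bystander: short reddish rock core standing on its end, 48 mm diameter, 75 mm tall; origin at the centre of its underside
- brush: bystander: hand brush lying flat; origin under its middle, its x axis along the handle
- weight: bystander: brass balance weight, upright cylinder 44 mm diameter, 45 mm tall; origin at the centre of its underside
Not all that is in view belongs to the job. There is more than one size of the core; the one meant has the size given above.

How it is judged (in metres and radians):
On the way, in this order (a step that is already met when the one before it is completed fails the run):
1. the tube rolls (turns about its length) on the lead-in slope (y of core in the frame of cradle between 0.018 and 0.09 m and angular speed of core above 0.15 rad/s and z of core in the frame of cradle below 0.041 m), for 0.1 s.
2. the tube lies in the V, its end still at least 5 mm short of the stop (y of core in the frame of cradle between -0.004 and 0.004 m and z of core in the frame of cradle between 0.027 and 0.034 m and angle between the x axis of core and the x axis of cradle, either way round below 0.06 rad and x of core in the frame of cradle between -0.07 and 0.03 m), for 0.2 s.
At the end, for the whole second after the job is handed in: The tube lies at rest on both faces of the V (centre within 4 mm of the V's middle, parallel within 0.06 rad), its end within 4 mm of the red stop (y of core in the frame of cradle between -0.004 and 0.004 m and z of core in the frame of cradle between 0.027 and 0.034 m and angle between the x axis of core and the x axis of cradle, either way round below 0.06 rad and x of core in the frame of cradle between 0.031 and 0.038 m and linear speed of core below 0.01 m/s and angular speed of core below 0.2 rad/s); the robot touches nothing.
It fails at once if the tube is lifted: its centre more than 42 mm above the bench (37 mm when it rolls over the crest) (height (world z) of core above 0.042 m).
It fails at once if the tube is gripped or shoved hard (more than 40 N from the fingers) (contact force between the fingers and core above 40 N).
It fails at once if a bystander is disturbed (moved more than 20 mm) (distance of any of jar_a, jar_b, bowl, sieve, short_core, brush, weight from where it was at the start of the episode above 0.02 m).
It also fails if it takes over 51 s, if anything falls off the work surface, if the arm or the gripper's body presses on something with over 40 N, if the wrist force passes 120 N, or if a joint passes its speed limit or range.

ROBOT

A 7-joint arm with a two-finger parallel gripper is mounted at the origin on the work surface. World frame = base frame: x ahead of the robot, y to its left, z up, the work surface at z = 0. Lengths are in m, angles in degrees, forces in N, time in s.
With the tool pointing down it reaches from about 0.425 to 0.875 m from the base axis. Payload 4.7 kg.
Tool frame: the origin (TCP) lies between the finger pads; the fingertips stand env.finger_overhang ahead of it and the grasp point (between the pads) lies 5 mm behind it (env.finger_overhang is the distance from the TCP to the fingertips, in m); z points along the fingers, y is the line along which they close (so a half turn about z gives the same grasp; the last joint's range is limited). The gripper opens to 87 mm and grips with 3 to 60 N. Pads are 19 mm wide; open, the fingers measure 117 mm over their backs; the gripper's body (75 mm by 190 mm) begins 51 mm behind the grasp point.
Start: joints at [65.552, 18.392, -4.016, 83.108, 1.295, 78.541, -3.26], TCP at [0.277, -0.588, 0.237] pointing down, gripper open.
Joint ranges: [-163.93, 163.93], [-17.29, 119.83], [-79.2, 71.16], [3.27, 140.29], [-89.18, 269.18], [5.43, 117.66], [-154.24, 154.24]. Speed limits (degrees/s): [147.25, 147.25, 180, 180, 180, 180, 180].

INTERFACE

Orientations are given as [roll, pitch, yaw] about the fixed x, y, z axes, in that order (R = Rz(yaw) Ry(pitch) Rx(roll)).
In Python, from cell import telemetry, eyes, env, models gives the robot as it stands. The module is installed in compiled form; this text tells all that it offers.
- The arm moves only by the tool drive_tool, never from a script. Its arguments are lists of equal length, an entry for each row: "angular": the turn, a rotation vector about the tool's x, y, z in rad, a list of three; "delta_pos": the shift along the tool's x, y, z in cm, a list of three; "gripper": the finger opening in cm, from 0 to 8.7. A call has 1 to 20 rows; each row shifts and turns the commanded pose from where the row before left it, along the tool's axes as they then stand; what a row does not reach is not made up. A row lasts 1/10 s, in which the tool goes at most 50 mm and 8.59 degrees, less where a joint would pass 70% of its speed; a pose out of reach is approached as far as the arm can. A call with a gripper value outside its range is refused whole. The fingers move at their own pace and stop on an object; "squeeze" is the grip in N (left out, the last holds). Time passes only in rows, so rows that do not move let the fingers close. It gives the time, the measured TCP pose, the force, the opening and the grip force at its end, in the units of the state.
- telemetry.get_obs(): the state, without advancing time (a new reading comes with each control period).
- eyes.read_camera(name): name is "scene" or "top"; returns a dict with "pixels" (400x640x3 uint8, red, green, blue), "mtx" (3x3 intrinsics, pixels), "origin" and "orientation" of the camera in the world. Camera axes: x right, y down, z forward; pixel columns grow to the right and rows downward; lengths in m; the calibration is good to about 2 mm. A picture is of the moment at which its call begins. There is no depth.
- env.sign_off(): hands the job in; it is judged then, once.
Trained networks look in a picture, given as the dict that the camera call returned (one of the last four; its "shot" number tells which), for a name from the list of things; names that differ only in an ending like _2 or _b are one class to them, and where a whole thing is asked for, a point or a joint stands for the part that bears it (a point fixed in the world has none). Each returns a list of dicts, best first, with "p" (0 to 1); they miss things now and then, are a little off and sometimes report something else, mostly with a low value. They report only what shows in the picture. A call takes as long as a camera call. They do not tell look-alikes from the thing itself.
- models.search_frame(picture, target): "centre" ([column, row] in pixels, amid what is visible of it).
- models.cut_out(picture, target): "pixels" (400x640 bool, what is visible of it) and "centre" ([column, row] in pixels, amid what is visible of it).
The state is a dict: "time_s": time; "qpos": joint angles; "joint_velocities": joint speeds; "effort": joint torques, N m; "tool_pos": TCP position; "tool_rot": TCP orientation; "force": force on the tool from outside, world axes, zero at the start; "wrist_torque": the same for the moment, N m; "grip_width": finger opening in m; "grasp_force": force on a finger pad.
Only numpy, scipy, OpenCV 4.12 (cv2) and the standard library are available. Lean on these libraries where they do the work, as an engineer would, in place of code of your own. Each camera call takes 0.05 s, during which the arm holds its last target. There are 200 camera calls.

## Working session

There is one attempt and no reset: what is moved stays moved. The work goes in short steps, Python scripts to look and compute and a tool call to move; the robot and the scene stay as the last step left them, time stands still between calls to the robot, and variables do not carry over. Pictures are saved under pics/ and viewed, at most 10 in all, crops included, and the job is handed in when it is done.

Besides the shell and the picture viewer there is one more tool, called after "Call:" as a command line: name --argument value ..., lists and objects as JSON in quotes. drive_tool: Moves the arm, as the interface text tells. Its arguments: {"type":"object","properties":{"angular":{"type":"array","items":{"type":"array","items":{"type":"number"}}},"delta_pos":{"type":"array","items":{"type":"array","items":{"type":"number"}}},"gripper":{"type":"array","items":{"type":"number"}},"squeeze":{"type":"number"}},"required":["angular","delta_pos","gripper"]}

```bash
mkdir -p pics; cat > h.py <<'E'
import numpy as np, cv2
from cell import telemetry, eyes, env, models
from scipy.spatial.transform import Rotation as R
def cam(n):
    p=eyes.read_camera(n); return p
def rot(o):
    o=np.array(o,float)
    return o if o.shape==(3,3) else (R.from_euler('xyz',o,degrees=True).as_matrix() if o.size==3 else R.from_quat(o).as_matrix())
def px2w(p,uv,z):
    d=rot(p['orientation'])@np.linalg.solve(np.array(p['mtx']),np.array([uv[0],uv[1],1.]))
    o=np.array(p['origin']); return o+d*(z-o[2])/d[2]
def w2px(p,X):
    c=rot(p['orientation']).T@(np.array(X)-np.array(p['origin'])); q=np.array(p['mtx'])@c; return q[:2]/q[2]
def save(p,name,crop=None,s=1):
    im=p['pixels'][:,:,::-1]
    if crop: a,b,c,d=crop; im=im[b:d,a:c]
    cv2.imwrite('pics/'+name,cv2.resize(im,None,fx=s,fy=s,interpolation=cv2.INTER_CUBIC))
E
python3 - <<'E'
from h import *
for n in('top','scene'):
    p=cam(n); save(p,n+'0.png')
    print(n,p['mtx'],p['origin'],p['orientation'])
    for t in('core','cradle','crest','v_bottom','stop','short_core','jar_a','bowl','sieve','brush','weight'):
        print(t,[(np.round(d['centre']),round(d['p'],2),np.round(px2w(p,d['centre'],.03),3)) for d in models.search_frame(p,t)[:4]])
print(telemetry.get_obs(),env.finger_overhang)
E
```

```text
top [[438.09519264   0.         317.84143203]
 [  0.         438.09519264 207.78158285]
 [  0.           0.           1.        ]] [0.44096554 0.01330937 1.11022303] [-173.83897551   -0.21783618  -91.56667351]
core [(array([285., 301.]), 0.94, array([0.333, 0.091, 0.03 ])), (array([248., 182.]), 0.93, array([0.627, 0.178, 0.03 ])), (array([302., 216.]), 0.89, array([0.537, 0.046, 0.03 ]))]
cradle [(array([373., 207.]), 0.82, array([ 0.555, -0.131,  0.03 ]))]
crest [(array([376., 205.]), 0.74, array([ 0.561, -0.14 ,  0.03 ]))]
v_bottom [(array([377., 206.]), 0.7, array([ 0.558, -0.14 ,  0.03 ]))]
stop [(array([376., 203.]), 0.7, array([ 0.566, -0.14 ,  0.03 ]))]
short_core [(array([459., 261.]), 0.95, array([ 0.418, -0.337,  0.03 ]))]
jar_a [(array([239., 119.]), 0.95, array([0.789, 0.199, 0.03 ])), (array([394., 115.]), 0.63, array([ 0.788, -0.195,  0.03 ])), (array([377., 206.]), 0.45, array([ 0.558, -0.141,  0.03 ]))]
bowl [(array([150., 168.]), 0.84, array([0.667, 0.423, 0.03 ])), (array([375., 205.]), 0.31, array([ 0.561, -0.137,  0.03 ]))]
sieve [(array([512., 165.]), 0.82, arra
[... 1566 characters left out ...]
 1.2, 'qpos': array([65.54960241, 18.39220926, -4.01634084, 83.10578978,  1.29400181,
       78.53905109, -3.25746349]), 'joint_velocities': array([ 0.02539007, -0.02715066,  0.09467337,  0.00635522,  0.09172575,
       -0.0931226 ,  0.11666369]), 'effort': array([-2.67131090e-04, -4.91109359e+01, -4.03093435e-01, -3.12777579e+01,
       -6.37541874e-02,  3.41110351e-02,  4.59029900e-05]), 'tool_pos': array([ 0.27735633, -0.58790418,  0.23659877]), 'tool_rot': array([1.79991978e+02, 1.47631150e-03, 2.52617215e+01]), 'force': array([0.52391427, 1.05394507, 0.88548883]), 'wrist_torque': array([ 0.02715101, -0.06614828, -0.09041627]), 'grasp_force': 0.0, 'grip_width': 0.08686755270787314} 0.014
```

View pics/top0.png

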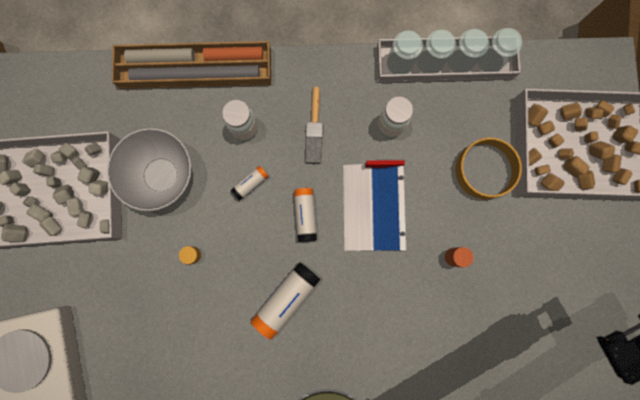

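View pics/scene0.png

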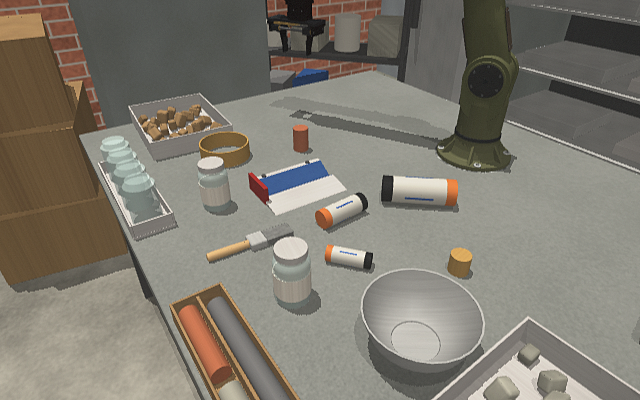

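Three white cores show in the top view: the large one at (285,301), about 190 mm long, the small one at (250,183), about 95 mm, and the medium one at (304,215), about 54 px or 130 mm. The medium one fits: it has the stated size, lies on the cradle's +y side and is nearly parallel to the V. I'll confirm it in an enlarged crop and fit the poses.

```bash
python3 - <<'E'
from h import *
p=cam('top'); save(p,'crop1.png',(270,145,430,265),5)
np.save('top.npy',p['pixels'])
im=p['pixels'].astype(int)
for t in('core','cradle'):
    for d in models.cut_out(p,t)[:3]:
        m=d['pixels'].astype(np.uint8); c=max(cv2.findContours(m,0,2)[0],key=cv2.contourArea)
        print(t,d['p'],cv2.minAreaRect(c),m.sum(), 'bbox',cv2.boundingRect(c))
h=cv2.cvtColor(p['pixels'],cv2.COLOR_RGB2HSV)
roi=np.zeros((400,640),np.uint8); roi[150:260,335:415]=1
blue=((h[...,0]>100)&(h[...,0]<130)&(h[...,1]>120)&(roi>0)).astype(np.uint8)
red=(((h[...,0]<8)|(h[...,0]>172))&(h[...,1]>120)&(roi>0)).astype(np.uint8)
for n,m in(('blue',blue),('red',red)):
    c=max(cv2.findContours(m,0,2)[0],key=cv2.contourArea); print(n,cv2.boxPoints(cv2.minAreaRect(c)).tolist())
# predicted edges
E
```

```text
core 0.91 ((284.0047912597656, 300.6705627441406), (29.350248336791992, 81.35163116455078), 38.990997314453125) 2290 bbox (250, 262, 70, 77)
core 0.87 ((248.9071044921875, 182.39381408691406), (14.769318580627441, 39.22806167602539), 48.8140754699707) 554 bbox (231, 166, 37, 33)
core 0.73 ((304.7030334472656, 213.905029296875), (53.7537956237793, 19.308340072631836), 85.48600769042969) 1024 bbox (294, 187, 23, 55)
cradle 0.94 ((373.3421630859375, 204.7129669189453), (91.51013946533203, 61.33225631713867), 88.66777801513672) 5476 bbox (342, 159, 64, 92)
blue [[372.360107421875, 167.365478515625], [396.80169677734375, 166.88623046875], [398.41162109375, 248.991943359375], [373.97003173828125, 249.47119140625]]
red [[366.0, 160.0], [404.0, 160.0], [404.0, 167.0], [366.0, 167.0]]
```

View pics/crop1.png

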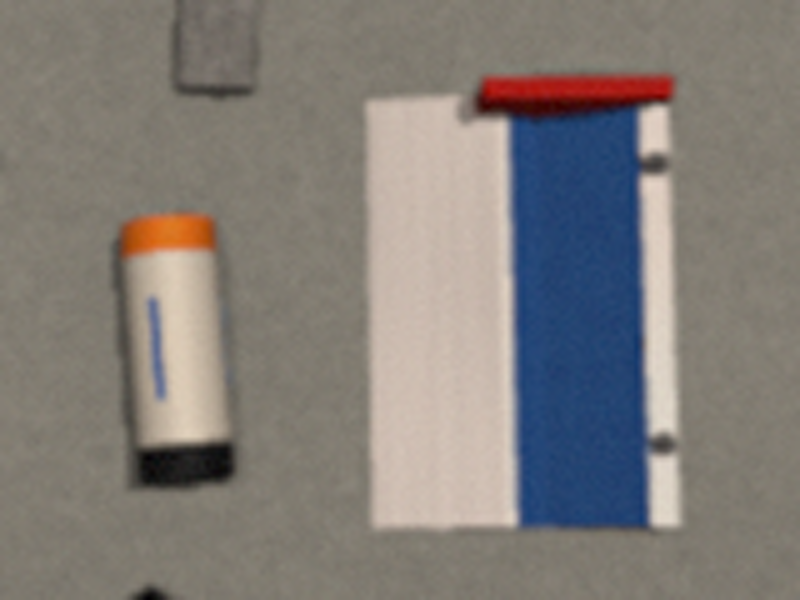

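The crop confirms the tube: orange end at px (303.5,188.5), black end at (307,241.5), beside the cradle's lead-in edge.

```bash
cat > fit.py <<'E'
from h import *
from scipy.optimize import least_squares
def cr(X,q):
    c,s=np.cos(q[2]),np.sin(q[2]); X=np.atleast_2d(X); return np.c_[q[0]+c*X[:,0]-s*X[:,1],q[1]+s*X[:,0]+c*X[:,1],X[:,2]]
def inv(W,q):
    c,s=np.cos(q[2]),np.sin(q[2]); d=np.array(W[:2])-q[:2]; return np.array([c*d[0]+s*d[1],-s*d[0]+c*d[1]])
E
python3 - <<'E'
from fit import *
p=cam('top')
uv=lambda a:np.array([270+a[0]/5-.4,145+a[1]/5-.4])
F=[((372,528),(-.11,.088,0)),((366,100),(.11,.088,0)),((520,527),(-.11,.017,.013)),((648,527),(-.11,-.047,.03)),((682,526),(-.11,-.061,.03))]
r=lambda q:np.ravel([w2px(p,cr(X,q)[0])-uv(a) for a,X in F])
s=least_squares(r,[.55,-.13,0]); print(s.x,np.degrees(s.x[2]),r(s.x).round(1)); q=s.x
np.save('q.npy',q)
# tube: sampled silhouette fit: ends
A=px2w(p,uv((168,217)),.045); B=px2w(p,uv((187,484)),.010)
print('ends',A,B,np.linalg.norm(A-B)); 
B2=px2w(p,uv((187,447)),.048); A2=px2w(p,uv((170,255)),.048); print(A2,B2)
c=(A+B)/2; yaw=np.arctan2(*(A-B)[1::-1]); print('core',c,np.degrees(yaw),'in cradle',inv(c,q),'rel',np.degrees(yaw-q[2]))
print('stop pred px',w2px(p,cr((.1,.034,.053),q)[0]),w2px(p,cr((.112,-.061,.053),q)[0]))
p2=cam('scene')
h=p2
for X in((-.11,.088,0),(.11,.088,0),(-.11,-.061,.03),(.112,.034,.053)): print(X,w2px(p2,cr(X,q)[0]))
for X in(A,B): print(w2px(p2,X))
E
```

```text
[ 0.55910757 -0.14777348 -0.01920348] -1.1002782617573128 [ 0.2  0.2  0.1  0.  -0.6  0.1  0.7 -0.2 -0.4 -0.1]
ends [0.60564197 0.04074595 0.045     ] [0.47563259 0.03534476 0.01      ] 0.13474647470602819
[0.58636975 0.04013714 0.048     ] [0.49231503 0.03414219 0.048     ]
core [0.54063728 0.03804536 0.0275    ] 2.378963620799999 in cradle [-0.02203504  0.1854299 ] rel 3.4792418825573117
stop pred px [366.30188631 164.02004978] [404.82079111 158.94112683]
(-0.11, 0.088, 0) [346.96261335 189.18644834]
(0.11, 0.088, 0) [275.79189121 215.13560741]
(-0.11, -0.061, 0.03) [317.31286196 157.71768934]
(0.112, 0.034, 0.053) [263.66668134 187.72795991]
[320.57962643 211.74201644]
[361.57821213 205.13064566]
```

Call:
drive_tool --angular '[[0,0,-0.139],[0,0,-0.139],[0,0,-0.139],[0,0,-0.139],[0,0,-0.139],[0,0,-0.139],[0,0,-0.139],[0,0,-0.138],[0,0,0]]' --delta_pos '[[0,0,0],[0,0,0],[0,0,0],[0,0,0],[0,0,0],[0,0,0],[0,0,0],[0,0,0],[0,0,0]]' --gripper '[7,7,7,7,7,7,7,7,7]'

```text
time_s: 2.35
tool_pos: [0.2772, -0.5879, 0.2366]
tool_rot: [180.0, 0.0, 88.9]
force: [-0.1, -0.4, 1.2]
grip_width: 0.07
grasp_force: 0.0
```

Call:
drive_tool --angular '[[0,0,0],[0,0,0],[0,0,0],[0,0,0],[0,0,0],[0,0,0],[0,0,0],[0,0,0],[0,0,0],[0,0,0],[0,0,0],[0,0,0],[0,0,0],[0,0,0],[0,0,0],[0,0,0],[0,0,0],[0,0,0],[0,0,0],[0,0,0]]' --delta_pos '[[2,0.7,0],[3.8,1.4,0],[3.9,1.4,0],[3.9,1.4,0],[3.9,1.4,0],[3.9,1.4,0],[3.9,1.4,0],[3.9,1.4,0],[3.9,1.4,0],[3.9,1.4,0],[3.9,1.4,0],[3.9,1.4,0],[3.9,1.4,0],[3.9,1.4,0],[3.9,1.4,0],[3.9,1.4,0],[3.9,1.4,0],[3.9,1.4,0],[1.4,0.8,0],[0,0,0]]' --gripper '[7,7,7,7,7,7,7,7,7,7,7,7,7,7,7,7,7,7,7,7]'

```text
time_s: 4.35
tool_pos: [0.5437, 0.1066, 0.2366]
tool_rot: [-180.0, -0.1, 89.0]
force: [0.4, -0.3, -0.8]
grip_width: 0.0702
grasp_force: 0.0
```

```bash
python3 - <<'E'
from fit import *
q=np.load('q.npy');o=telemetry.get_obs(); print(o['tool_pos'],o['tool_rot'],inv(o['tool_pos'],q),o['time_s'],o['qpos'],o['force'])
E
```

```text
[0.54366748 0.10655379 0.23655416] [-1.79999548e+02 -1.31075824e-01  8.90353324e+01] [-0.02032091  0.25398389] 4.35 [ 30.14283329  11.40902289 -49.31024137  95.63321878   8.72900378
  76.97506094 -21.54130304] [ 0.35570107 -0.30871776 -0.77241432]
```

Call:
drive_tool --angular '[[0,0,0],[0,0,0],[0,0,0],[0,0,0],[0,0,0],[0,0,0],[0,0,0],[0,0,0],[0,0,0],[0,0,0]]' --delta_pos '[[0,0,2],[0,0,3],[0,0,3],[0,0,3],[0,0,3],[0,0,3],[0,0,2],[0,0,1],[0,0,0.4],[0,0,0]]' --gripper '[7,7,7,7,7,7,7,7,7,7]'

```text
time_s: 5.35
tool_pos: [0.5437, 0.1025, 0.0328]
tool_rot: [180.0, 0.0, 88.8]
force: [-1.3, -0.6, 0.1]
grip_width: 0.0701
grasp_force: 0.0
```

```bash
python3 - <<'E'
from fit import *
q=np.load('q.npy');o=telemetry.get_obs(); print(o['tool_pos'],o['tool_rot'],inv(o['tool_pos'],q),o['time_s'],o['force'])
p=cam('scene'); save(p,'s1.png',(220,130,420,280),4)
E
```

```text
[0.5437352  0.10249168 0.03284271] [1.79981239e+02 2.69186982e-02 8.88266513e+01] [-0.02017521  0.24992383] 5.35 [-1.25250005 -0.59702453  0.07483572]
```

View pics/s1.png

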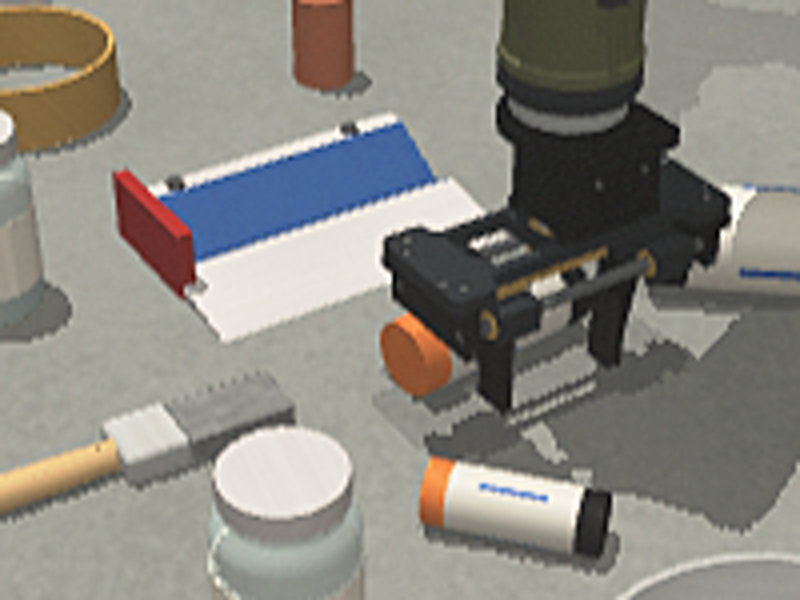

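The fingers are down at about crop (500,390) and (605,350), on the tube's +y side, with the tube under the body and clear of it. Starting the push.

Call:
drive_tool --angular '[[0,0,0],[0,0,0],[0,0,0],[0,0,0],[0,0,0],[0,0,0],[0,0,0],[0,0,0],[0,0,0],[0,0,0],[0,0,0],[0,0,0],[0,0,0],[0,0,0],[0,0,0],[0,0,0],[0,0,0],[0,0,0],[0,0,0],[0,0,0]]' --delta_pos '[[-0.5,0,0],[-0.5,0,0],[-0.4,0,0],[-0.3,0,0],[-0.2,0,0],[-0.2,0,0],[-0.2,0,0],[-0.2,0,0],[-0.2,0,0],[-0.2,0,0],[-0.2,0,0],[-0.3,0,0],[-0.3,0,0],[-0.3,0,0],[-0.3,0,0],[-0.3,0,0],[-0.3,0,0],[-0.3,0,0],[-0.3,0,0],[-0.3,0,0]]' --gripper '[7,7,7,7,7,7,7,7,7,7,7,7,7,7,7,7,7,7,7,7]'

```text
time_s: 7.4
tool_pos: [0.5424, 0.0449, 0.0325]
tool_rot: [-180.0, 0.0, 88.9]
force: [-0.7, -0.3, 0.3]
grip_width: 0.0699
grasp_force: 0.1
```

```bash
python3 - <<'E'
from fit import *
q=np.load('q.npy');o=telemetry.get_obs(); print(o['tool_pos'],o['tool_rot'],inv(o['tool_pos'],q),o['time_s'],o['force'],o['qpos'])
p=cam('scene'); save(p,'s2.png',(220,130,420,280),4)
E
```

```text
[0.5423669  0.04493302 0.03251471] [-1.79998461e+02  2.78439926e-03  8.89125328e+01] [-0.02043799  0.1923495 ] 7.4 [-0.74981472 -0.30631367  0.33740185] [ 30.45401663  22.9064496  -44.0472746  109.10592346  19.16258673
  55.54069714 -23.45917331]
```

View pics/s2.png

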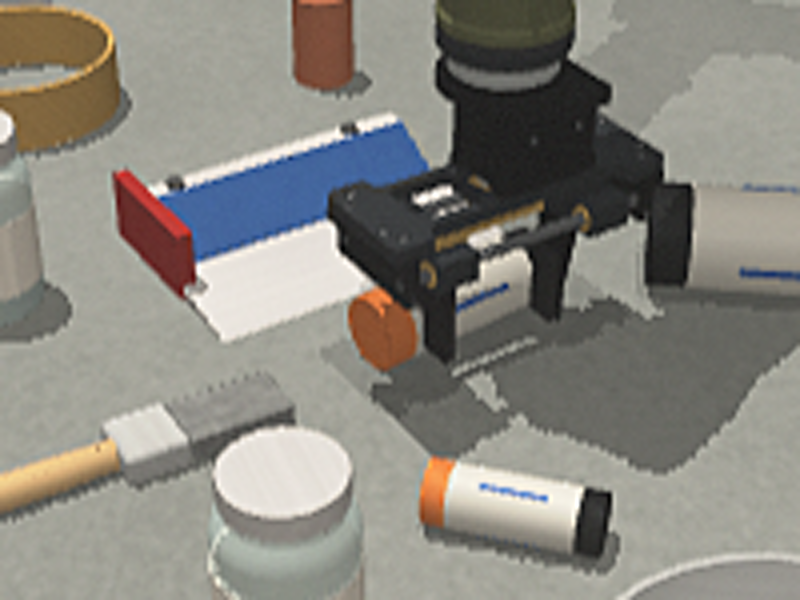

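The tube is rolling ahead of the fingers: orange cap at crop (383,330), about parallel with the V. Continuing.

Call:
drive_tool --angular '[[0,0,0],[0,0,0],[0,0,0],[0,0,0],[0,0,0],[0,0,0],[0,0,0],[0,0,0],[0,0,0],[0,0,0],[0,0,0],[0,0,0],[0,0,0],[0,0,0],[0,0,0],[0,0,0],[0,0,0],[0,0,0],[0,0,0],[0,0,0]]' --delta_pos '[[-0.3,0,0],[-0.3,0,0],[-0.3,0,0],[-0.3,0,0],[-0.3,0,0],[-0.3,0,0],[-0.3,0,0],[-0.3,0,0],[-0.3,0,0],[-0.3,0,0],[-0.3,0,0],[-0.3,0,0],[-0.3,0,0],[-0.3,0,0],[-0.3,0,0],[-0.3,0,0],[-0.3,0,0],[-0.3,0,0],[-0.3,0,0],[-0.3,0,0]]' --gripper '[7,7,7,7,7,7,7,7,7,7,7,7,7,7,7,7,7,7,7,7]'

```text
time_s: 9.45
tool_pos: [0.5412, -0.015, 0.0325]
tool_rot: [180.0, 0.0, 88.9]
force: [-0.0, 1.6, -0.1]
grip_width: 0.0699
grasp_force: 0.6
```

Call:
drive_tool --angular '[[0,0,0],[0,0,0],[0,0,0],[0,0,0],[0,0,0],[0,0,0],[0,0,0],[0,0,0],[0,0,0],[0,0,0],[0,0,0],[0,0,0],[0,0,0],[0,0,0],[0,0,0],[0,0,0]]' --delta_pos '[[-0.3,0,0],[-0.3,0,0],[-0.3,0,0],[-0.3,0,0],[-0.3,0,0],[-0.3,0,0],[-0.3,0,0],[-0.3,0,0],[-0.3,0,0],[-0.3,0,0],[-0.3,0,0],[-0.3,0,0],[-0.3,0,0],[-0.3,0,0],[-0.3,0,0],[-0.3,0,0]]' --gripper '[7,7,7,7,7,7,7,7,7,7,7,7,7,7,7,7]'

```text
time_s: 11.05
tool_pos: [0.5403, -0.0631, 0.0325]
tool_rot: [-180.0, 0.0, 88.9]
force: [1.0, 3.1, 1.0]
grip_width: 0.0699
grasp_force: 1.1
```

```bash
python3 - <<'E'
from fit import *
q=np.load('q.npy');o=telemetry.get_obs(); print(o['tool_pos'],o['tool_rot'],inv(o['tool_pos'],q),o['time_s'],o['force'],o['qpos'])
p=cam('scene'); save(p,'s3.png',(220,130,420,280),4)
E
```

```text
[ 0.54029843 -0.06308558  0.03253683] [-1.79997501e+02  7.41909978e-03  8.89109006e+01] [-0.02043187  0.08431111] 11.05 [0.99052516 3.07399345 1.03461873] [ 40.29435345  22.29731007 -42.12373357 109.18818426  18.04898428
  55.26259498 -11.23383791]
```

View pics/s3.png

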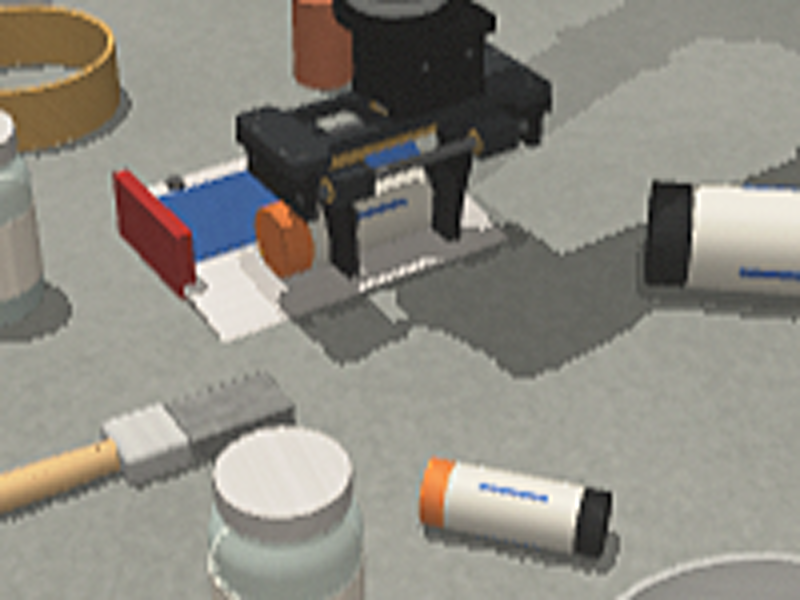

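The tube is on the slope: cap at crop (285,240), well short of the stop, push force about 3 N. Taking it slowly over the crest.

Call:
drive_tool --angular '[[0,0,0],[0,0,0],[0,0,0],[0,0,0],[0,0,0],[0,0,0],[0,0,0],[0,0,0],[0,0,0],[0,0,0],[0,0,0],[0,0,0],[0,0,0],[0,0,0],[0,0,0],[0,0,0],[0,0,0],[0,0,0],[0,0,0],[0,0,0]]' --delta_pos '[[-0.25,0,0],[-0.25,0,0],[-0.25,0,0],[-0.25,0,0],[-0.25,0,0],[-0.25,0,0],[-0.25,0,0],[-0.25,0,0],[-0.2,0,0],[-0.2,0,0],[-0.2,0,0],[-0.2,0,0],[-0.2,0,0],[-0.2,0,0],[-0.2,0,0],[-0.2,0,0],[-0.2,0,0],[0,0,0],[0,0,0],[0,0,0]]' --gripper '[7,7,7,7,7,7,7,7,7,7,7,7,7,7,7,7,7,7,7,7]'

```text
time_s: 13.1
tool_pos: [0.5396, -0.1007, 0.0326]
tool_rot: [180.0, 0.0, 88.9]
force: [0.3, -0.6, 0.5]
grip_width: 0.0703
grasp_force: 0.0
```

```bash
python3 - <<'E'
from fit import *
q=np.load('q.npy');o=telemetry.get_obs(); print(o['tool_pos'],o['tool_rot'],inv(o['tool_pos'],q),o['time_s'],o['force'],o['qpos'])
p=cam('scene'); save(p,'s4.png',(240,130,400,250),5)
E
```

```text
[ 0.53961852 -0.10066408  0.03256186] [1.79997834e+02 2.25904432e-03 8.89246164e+01] [-0.02039006  0.04672647] 13.1 [ 0.34709884 -0.64018235  0.48467637] [ 43.33175345  22.65084442 -41.26441567 108.52422992  17.97371154
  55.40932378  -7.17703039]
```

View pics/s4.png

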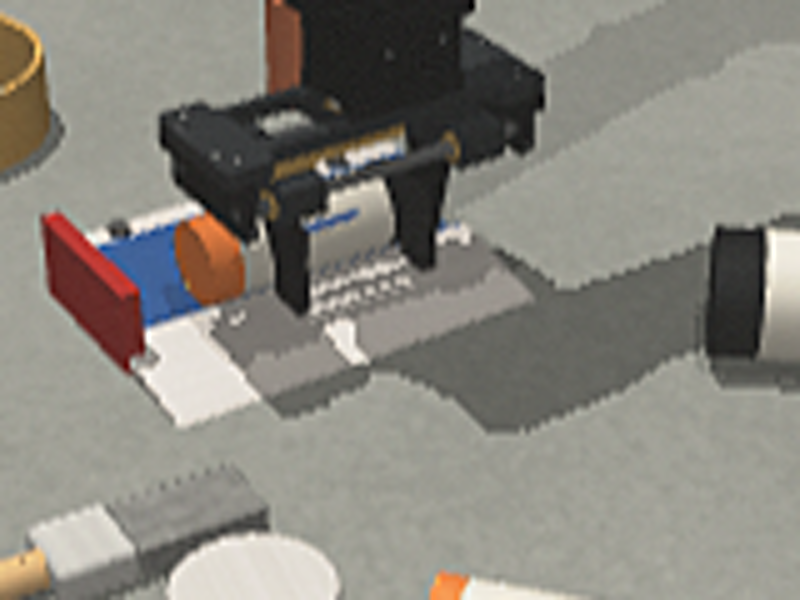

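The push force has dropped to zero and the tube is down in the V: cap at crop (210,260), clear of the red stop. Backing off, then going behind the black end with the fingers closed.

Call:
drive_tool --angular '[[0,0,0],[0,0,0],[0,0,0],[0,0,0],[0,0,0],[0,0,0],[0,0,0],[0,0,0],[0,0,0],[0,0,0],[0,0,0],[0,0,0],[0,0,0],[0,0,0]]' --delta_pos '[[0.7,0,0],[0.8,0,0],[0,0,-2],[0,0,-3],[0,0,-3],[0,0,-2],[0,0,0],[-1,-2,0],[-1.3,-2.4,0],[-1.3,-2.4,0],[-1.3,-2.4,0],[-1.3,-2.3,0],[0,0,0],[0,0,0]]' --gripper '[7,7,7,7,7,7,0,0,0,0,0,0,0,0]'

```text
time_s: 14.55
tool_pos: [0.4234, -0.1453, 0.1319]
tool_rot: [-180.0, 0.0, 88.9]
force: [0.2, 0.4, 0.9]
grip_width: 0.0139
grasp_force: 0.0
```

```bash
python3 - <<'E'
from fit import *
q=np.load('q.npy');o=telemetry.get_obs(); print(o['tool_pos'],o['tool_rot'],inv(o['tool_pos'],q),o['time_s'],o['force'],o['grip_width'],o['qpos'])
p=cam('top'); save(p,'t5.png',(330,145,430,265),5)
h=cv2.cvtColor(p['pixels'],cv2.COLOR_RGB2HSV)
m=((h[...,0]>5)&(h[...,0]<20)&(h[...,1]>150)).astype(np.uint8); m[:,:345]=0;m[:,410:]=0;m[:150]=0;m[260:]=0
v,u=np.nonzero(m); print(len(u),u.min(),u.max(),v.min(),v.max())
e=px2w(p,((u.min()+u.max())/2,v.min()-.5),.055); print('orange end',inv(e,q))
E
```

```text
[ 0.42335806 -0.14529277  0.1319058 ] [-1.79971831e+02  4.44102541e-03  8.88746790e+01] [-1.35772112e-01 -1.26454688e-04] 14.55 [0.19878922 0.40635457 0.89272449] 0.013899348799935238 [ 5.82131108e+01 -1.04678883e-01 -4.21272750e+01  1.16799151e+02
 -6.56519335e-02  6.33045676e+01  1.49900846e+01]
113 371 388 184 190
orange end [0.05105087 0.00300514]
```

View pics/t5.png

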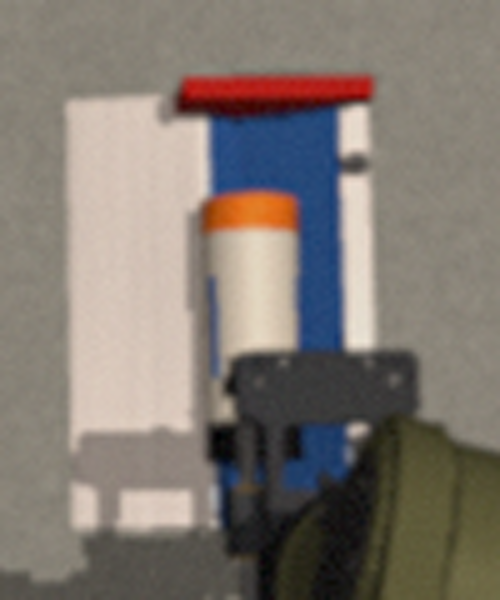

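The tube is seated parallel in the V: orange end at cradle x ≈ 0.051, so its centre is at about -0.014. The fingers are behind the black end. Descending and pushing.

Call:
drive_tool --angular '[[0,0,0],[0,0,0],[0,0,0],[0,0,0],[0,0,0],[0,0,0],[0,0,0],[0,0,0]]' --delta_pos '[[0,0,1.5],[0,0,2],[0,0,2],[0,0,1.5],[0,0,1],[0,0,1],[0,0,0.4],[0,0,0]]' --gripper '[0,0,0,0,0,0,0,0]'

```text
time_s: 15.4
tool_pos: [0.4238, -0.1452, 0.0382]
tool_rot: [-180.0, -0.0, 88.9]
force: [0.5, -0.2, 0.9]
grip_width: 0.0009
grasp_force: 0.0
```

Call:
drive_tool --angular '[[0,0,0],[0,0,0],[0,0,0],[0,0,0],[0,0,0],[0,0,0],[0,0,0],[0,0,0],[0,0,0],[0,0,0],[0,0,0],[0,0,0],[0,0,0],[0,0,0],[0,0,0],[0,0,0],[0,0,0],[0,0,0],[0,0,0],[0,0,0]]' --delta_pos '[[0,0.5,0],[0,0.5,0],[0,0.5,0],[0,0.5,0],[0,0.3,0],[0,0.3,0],[0,0.2,0],[0,0.2,0],[0,0.2,0],[0,0.2,0],[0,0.2,0],[0,0.2,0],[0,0.2,0],[0,0.2,0],[0,0.2,0],[0,0.2,0],[0,0.2,0],[0,0.2,0],[0,0.2,0],[0,0.2,0]]' --gripper '[0,0,0,0,0,0,0,0,0,0,0,0,0,0,0,0,0,0,0,0]'

```text
time_s: 17.4
tool_pos: [0.4775, -0.1466, 0.0384]
tool_rot: [-180.0, 0.0, 88.9]
force: [-1.1, 0.2, -1.1]
grip_width: 0.0004
grasp_force: 1.0
```

```bash
cat > chk.py <<'E'
from fit import *
q=np.load('q.npy');o=telemetry.get_obs(); print(o['tool_pos'],o['tool_rot'],inv(o['tool_pos'],q),o['time_s'],o['force'],o['grip_width'])
p=cam('top')
h=cv2.cvtColor(p['pixels'],cv2.COLOR_RGB2HSV)
m=((h[...,0]>5)&(h[...,0]<20)&(h[...,1]>150)).astype(np.uint8); m[:,:345]=0;m[:,410:]=0;m[:150]=0;m[260:]=0
v,u=np.nonzero(m); print(len(u),u.min(),u.max(),v.min(),v.max())
e=px2w(p,((u.min()+u.max())/2,v.min()-.5),.055); print('orange end',inv(e,q))
E
python3 chk.py
```

```text
[ 0.47754639 -0.14664456  0.03837813] [-1.79963269e+02  1.90557978e-03  8.89105549e+01] [-0.08156782 -0.00043745] 17.4 [-1.05961503  0.20670918 -1.12515917] 0.00038140028186213276
114 371 388 181 224
orange end [0.05845781 0.00283288]
```

Call:
drive_tool --angular '[[0,0,0],[0,0,0],[0,0,0],[0,0,0],[0,0,0],[0,0,0],[0,0,0],[0,0,0],[0,0,0],[0,0,0],[0,0,0],[0,0,0],[0,0,0],[0,0,0]]' --delta_pos '[[0,0.2,0],[0,0.2,0],[0,0.2,0],[0,0.2,0],[0,0.2,0],[0,0.2,0],[0,0.2,0],[0,0.2,0],[0,0.2,0],[0,0.2,0],[0,0.2,0],[0,0.2,0],[0,0.2,0],[0,0,0]]' --gripper '[0,0,0,0,0,0,0,0,0,0,0,0,0,0]'

```text
time_s: 18.85
tool_pos: [0.5043, -0.1471, 0.0387]
tool_rot: [180.0, 0.0, 88.9]
force: [-0.4, -0.4, -1.0]
grip_width: 0.0005
grasp_force: 0.3
```

```bash
python3 chk.py; python3 - <<'E'
from h import *
p=cam('scene'); save(p,'s6.png',(240,140,360,230),6)
E
```

```text
[ 0.50426287 -0.14708049  0.0386505 ] [1.79958079e+02 6.68529778e-04 8.89235534e+01] [-0.0548479  -0.00036029] 18.85 [-0.35456987 -0.35408498 -0.96055405] 0.0005137090834719926
118 370 388 170 244
orange end [0.08572025 0.00342324]
```

View pics/s6.png

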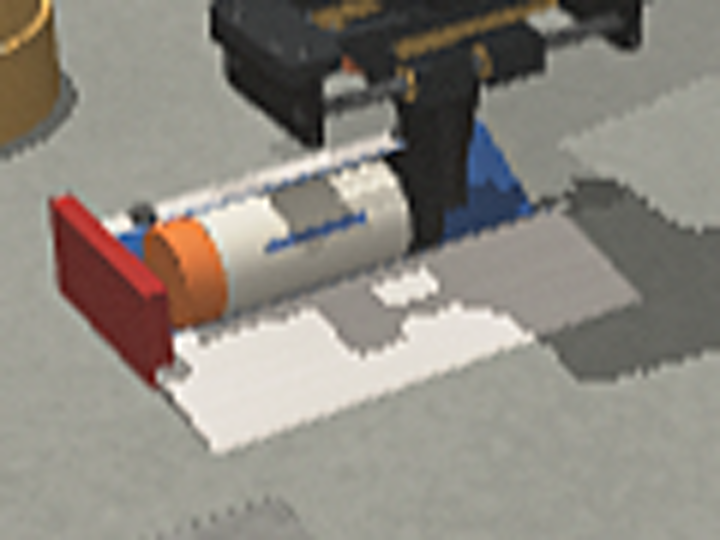

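The tube slides straight: orange cap at crop (185,270), with a gap of roughly 12 mm to the stop. Closing the rest in 1 mm steps.

Call:
drive_tool --angular '[[0,0,0],[0,0,0],[0,0,0],[0,0,0],[0,0,0],[0,0,0],[0,0,0],[0,0,0],[0,0,0],[0,0,0]]' --delta_pos '[[0,0.1,0],[0,0.1,0],[0,0.1,0],[0,0.1,0],[0,0.1,0],[0,0.1,0],[0,0.1,0],[0,0.1,0],[0,0.1,0],[0,0,0]]' --gripper '[0,0,0,0,0,0,0,0,0,0]'

```text
time_s: 19.95
tool_pos: [0.513, -0.1473, 0.0386]
tool_rot: [180.0, 0.0, 88.9]
force: [-2.0, 0.3, 1.1]
grip_width: -0.0
grasp_force: 0.8
```

Call:
drive_tool --angular '[[0,0,0],[0,0,0],[0,0,0]]' --delta_pos '[[0,0.1,0],[0,0.1,0],[0,0,0]]' --gripper '[0,0,0]'

```text
time_s: 20.25
tool_pos: [0.5149, -0.1474, 0.0385]
tool_rot: [180.0, 0.0, 88.9]
force: [-2.0, -0.1, 0.4]
grip_width: 0.0004
grasp_force: 0.8
```

```bash
python3 chk.py
```

```text
[ 0.51494835 -0.14735177  0.03854689] [1.79981022e+02 4.02977254e-03 8.89162195e+01] [-0.04415918 -0.00042633] 20.25 [-2.02355661 -0.05857172  0.41583591] 0.0003714803714777408
141 370 388 165 173
orange end [0.09815751 0.00313552]
```

Still at the sliding force of about 2 N. Creeping on until it butts.

Call:
drive_tool --angular '[[0,0,0],[0,0,0]]' --delta_pos '[[0,0.1,0],[0,0,0]]' --gripper '[0,0]'

```text
time_s: 20.5
tool_pos: [0.5158, -0.1474, 0.0386]
tool_rot: [180.0, 0.0, 88.9]
force: [-2.6, -0.2, 1.0]
grip_width: 0.0006
grasp_force: 0.9
```

Call:
drive_tool --angular '[[0,0,0],[0,0,0]]' --delta_pos '[[0,0.1,0],[0,0,0]]' --gripper '[0,0]'

```text
time_s: 20.7
tool_pos: [0.5169, -0.1474, 0.0385]
tool_rot: [180.0, 0.0, 88.9]
force: [-1.4, 0.4, 0.9]
grip_width: 0.0005
grasp_force: 0.9
```

Call:
drive_tool --angular '[[0,0,0],[0,0,0]]' --delta_pos '[[0,0.1,0],[0,0,0]]' --gripper '[0,0]'

```text
time_s: 20.9
tool_pos: [0.5179, -0.1474, 0.0386]
tool_rot: [180.0, 0.0, 88.9]
force: [-1.0, -0.2, -0.2]
grip_width: 0.0004
grasp_force: 0.9
```

Call:
drive_tool --angular '[[0,0,0],[0,0,0]]' --delta_pos '[[0,0.1,0],[0,0,0]]' --gripper '[0,0]'

```text
time_s: 21.1
tool_pos: [0.5186, -0.1474, 0.0385]
tool_rot: [-180.0, 0.0, 88.9]
force: [-3.2, -0.4, 2.0]
grip_width: 0.0003
grasp_force: 1.6
```

Call:
drive_tool --angular '[[0,0,0],[0,0,0]]' --delta_pos '[[0,0.1,0],[0,0,0]]' --gripper '[0,0]'

```text
time_s: 21.3
tool_pos: [0.5186, -0.1474, 0.0383]
tool_rot: [-179.8, 0.0, 88.9]
force: [-6.0, 0.1, 2.5]
grip_width: 0.0001
grasp_force: 3.0
```

Butted: the TCP has stopped and the force jumped to 6 N. Backing off and lifting clear.

Call:
drive_tool --angular '[[0,0,0],[0,0,0],[0,0,0],[0,0,0],[0,0,0],[0,0,0],[0,0,0],[0,0,0],[0,0,0],[0,0,0],[0,0,0],[0,0,0]]' --delta_pos '[[0,-0.2,0],[0,-0.5,0],[0,-1,0],[0,-1,0],[0,-1,0],[0,0,-2],[0,0,-3],[0,0,-3],[0,0,-3],[0,0,-2],[0,0,0],[0,0,0]]' --gripper '[0,0,0,0,0,0,0,0,0,0,0,0]'

```text
time_s: 22.5
tool_pos: [0.4822, -0.1469, 0.1684]
tool_rot: [180.0, 0.1, 88.9]
force: [-0.4, 0.1, -0.5]
grip_width: 0.0006
grasp_force: 0.0
```

```bash
python3 chk.py; python3 - <<'E'
from h import *
p=cam('scene'); save(p,'s7.png',(230,130,370,235),5)
E
```

```text
[ 0.48218373 -0.14694153  0.16839647] [1.79990308e+02 5.95409998e-02 8.88869228e+01] [-0.07692563 -0.00064533] 22.5 [-0.39906048  0.13450798 -0.46001851] 0.0006097775361140374
138 369 388 164 245
orange end [0.10065768 0.00430389]
```

View pics/s7.png

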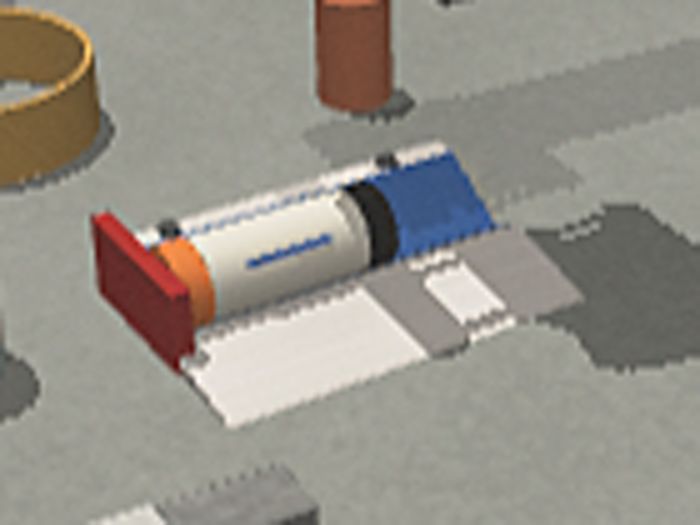

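The tube lies in the V with its orange end (crop (190,280)) against the red stop, and the arm is clear. Handing in.

```bash
python3 -c "
from cell import env; print(env.sign_off())"
```

```text
the job is handed in; nothing more can be done
None
```

The job is handed in, no verdict returned: the last picture shows the tube lying in the V with its orange end against the red stop, the arm clear of it, at about 22.5 s; the highest push force I read was 6 N.

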